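Start a firing on the glass-fusing kiln

ROBOT

A 6-joint arm with a two-finger parallel gripper is mounted at the origin on the work surface. World frame = base frame: x ahead of the robot, y to its left, z up, the work surface at z = 0. Lengths are in m, angles in rad, forces in N, time in s.
With the tool pointing down it reaches from about 0.375 to 0.975 m from the base axis. Payload 3.8 kg.
Tool frame: the origin (TCP) lies midway between the tips of the shut fingers; the grasp point (between the pads) lies 19 mm behind it; z points along the fingers, y is the line along which they close (so a half turn about z gives the same grasp; the last joint's range is limited). The gripper opens to 85 mm and grips with 20 to 120 N. Pads are 22 mm wide; open, the fingers measure 114 mm over their backs; the gripper's body (76 mm by 85 mm) begins 54 mm behind the grasp point. The pads swing forward as they close: fully open they stand 13 mm farther back than shut.
Start: joints at [1.251, 0.264, 1.604, -0, 1.274, -0.037], TCP at [0.188, 0.648, 0.231] pointing down, gripper open.
Joint ranges: [-2.63, 2.63], [-0.94, 2.18], [0.31, 2.57], [-1.31, 4.45], [0, 2.66], [-2.55, 2.55]. Speed limits (rad/s): [2.57, 2.57, 3.14, 3.14, 3.14, 3.14].

INTERFACE

Orientations are given as a rotation vector (axis times angle).
In Python, from workcell import read_state, vision, ticket gives the robot as it stands. The module is installed in compiled form; this text tells all that it offers.
- The arm moves only by the tool jog_arm, never from a script. Its arguments are lists of equal length, an entry for each row: "turn": the turn, a rotation vector about the tool's x, y, z in rad, a list of three; "delta_pos": the shift along the tool's x, y, z in m, a list of three; "gripper": the finger opening in m, from 0 to 0.0854. In form: {"turn": [[rx, ry, rz], ...], "delta_pos": [[dx, dy, dz], ...], "gripper": [gripper, ...]}. A call has 1 to 20 rows; each row shifts and turns the commanded pose from where the row before left it, along the tool's axes as they then stand; what a row does not reach is not made up. A row lasts 1/12 s, in which the tool goes at most 41.7 mm and 7.16 degrees, less where a joint would pass 70% of its speed; a pose out of reach is approached as far as the arm can. A call with a gripper value outside its range is refused whole. The fingers move at their own pace and stop on an object; "grip_force" is the grip in N (left out, the last holds). Time passes only in rows, so rows that do not move let the fingers close. It gives the time, the measured TCP pose, the force, the opening and the grip force at its end, in the units of the state.
- read_state(): the state, without advancing time (a new reading comes with each control period).
- vision.read_camera(name): name is "scene" or "top" or "wrist"; returns the picture (400x640x3 uint8, red, green, blue); there is no depth.
- vision.calibration(name): a dict with "vfov" (degrees; the focal length in pixels is half the picture's height over the tangent of half this angle, whatever the lens; pixels are square), "cx", "cy" (the principal point, pixels), "R" (3x3) and "t" (3): a world point X has camera coordinates R X + t; the wrist camera has in their place "mount" (4x4, takes a point from camera to tool coordinates, whose origin is the TCP and whose axes are the flange's). Camera axes: x right, y down, z forward; pixel columns grow to the right and rows downward; lengths in m; the calibration is good to about 2 mm. The wrist camera is an equidistant fisheye: a pixel r from the principal point sees the ray r / f radians off the axis. A picture is of the moment at which its call begins: read the wrist's pose just before it. calibration takes no time and is no camera call.
- ticket.finish_job(): hands the job in; it is judged then, once.
The state is a dict: "time": time; "q": joint angles; "joint_vel": joint speeds; "joint_torque": joint torques, N m; "tool_pos": TCP position; "tcp_rot": TCP orientation; "wrist_force": force on the tool from outside, world axes, zero at the start; "torque": the same for the moment, N m; "width": opening from 0.0 (shut) to 1.0 (fully open); "grip_force": force on a finger pad.
Only numpy, scipy, OpenCV 4.12 (cv2) and the standard library are available. Lean on these libraries where they do the work, as an engineer would, in place of code of your own. Each camera call takes 0.05 s, during which the arm holds its last target. There are 200 camera calls.

TASK

Start a firing on the kiln, pushing and pressing with the fingertips only: ease the kiln's lid gently down until it is fully shut, then switch the mains rocker on by pressing its raised upper half right in, then press the wide bar-shaped program key, and last press the round start key and hold it down for two seconds before letting go. Do not press the two square arrow keys, do not raise the lid, and leave the tools and jars around the kiln where they are.

Things in the scene. Friction and masses are not known exactly. Their poses are not given: they have to be found in the camera images.
- kiln: Blue table-top glass-fusing kiln, fixed: square chamber 300 x 300 mm, 155 mm high, with a 54 mm thick lid (lid shut: top at z = 0.211). Its control box is joined to its right (-y) side across a 40 mm gap. Origin on the table under the chamber's centre; x points to the kiln's rear (away from the robot), y to its left, z up
- facia_edge (a point): middle of the front upper edge of the kiln's control box, 60 mm above the table, at (-0.170, -0.280, 0.060) in the kiln's frame; axes as the kiln's. The box is 180 mm wide, 280 mm deep; from this edge its grey facia slopes up to the rear at 16 degrees, to 117 mm high, then a flat rear top 80 mm deep
- lid (a joint): opening of the lid in rad: 0 = shut, grows as its front edge rises (starts 0.20 to 0.42). Hinged along the chamber's rear upper edge (kiln x = 0.150, z = 0.157). Counterbalanced: it stays where it is left, and about 2 to 5 N pressed down on its front edge moves it
- lid_front (a point): point on the lid's top face, midway across, 30 mm back from the front edge; moves with the lid, 270 mm from the hinge. Lid shut: at (-0.120, 0, 0.211) in the kiln's frame. A bar handle 120 mm long stands 35 mm out from the lid's front face; a small vent plug on the top stands 140 mm behind this point
- rocker (a joint): mains rocker, angle in rad: 0 = off (its upper half, towards the rear, stands proud), 0.4 = fully on (upper half pressed in). Stays where it is left; about 2 N on the upper half moves it
- rocker_on_half (a point): middle of the top face of the rocker's upper (rear) half, the half with a white bar mark, pressed to switch on. Black rocker 42 mm long up the slope, 26 mm wide, in a 3 mm high bezel, upper right of the facia beside the display. Off: 17 mm above the facia; goes down some 5 mm to fully on; moves with the rocker
- program_key (a joint): program key. Black, spring-returned, travels 5 mm at right angles into the facia, about 1.4 N to start and 3.6 N fully down; joint 0 = up, 0.005 m = fully down
- program_key_top (a point): middle of the program key's top face: wide bar-shaped key, 38 mm across by 20 mm, in the front row of the facia, 74 mm to the left (kiln +y) of the start key; stands 12 mm above the facia when up. z = outward normal of the facia, x up the slope to the rear
- start_key (a joint): start key. Black, spring-returned, travels 5 mm at right angles into the facia, about 1.4 N to start and 3.6 N fully down; joint 0 = up, 0.005 m = fully down
- start_key_top (a point): middle of the start key's top face: round key, 32 mm across, in the front row of the facia, at the right; stands 12 mm above the facia when up. z = outward normal of the facia
- up_key (a joint): up-arrow key, not used. Black, spring-returned, travels 5 mm at right angles into the facia, about 1.4 N to start and 3.6 N fully down; joint 0 = up, 0.005 m = fully down
- up_key_top (a point): middle of the top face of the up-arrow key: square, 18 mm, with a white chevron, in the middle row right of the down key; stands 12 mm above the facia
- down_key (a joint): down-arrow key, not used. Black, spring-returned, travels 5 mm at right angles into the facia, about 1.4 N to start and 3.6 N fully down; joint 0 = up, 0.005 m = fully down
- down_key_top (a point): middle of the top face of the down-arrow key: square, 18 mm, with a white chevron, in the middle row left; stands 12 mm above the facia
- frit_jar: loose lidded jar 54 mm across, 75 mm tall, on the table in front of or left of the kiln; origin under its centre
- flux_tin: loose flat round tin 68 mm across, 32 mm tall, on the table in front of or left of the kiln; origin under its centre
- oil_bottle: loose bottle 54 mm across, 150 mm tall, on the table beyond the right side of the control box; origin under its centre
- cone_jar: loose little jar 36 mm across, 40 mm tall, standing on the flat rear top of the control box; origin under its centre
- cutter: loose pencil-shaped brass glass cutter, 16 mm thick, 120 mm long along its y axis, lying in front of the kiln; origin under its middle
- offcuts: loose little stack of flat glass offcuts, about 65 x 60 mm, 12 mm high, on the table right of the control box; origin under its middle
- nippers: loose pliers with blue handles, 160 mm long along their x axis, 60 mm wide, 16 mm high, lying left of the kiln; origin under the middle

How it is judged:
By the outcome, as a careful person would: the job done as asked, in the order asked, and still so for the second after the job is handed in, with the robot touching nothing.
It also fails if it takes over 67 s, if anything falls off the work surface, if the arm or the gripper's body presses on something with over 40 N, if the wrist force passes 120 N, or if a joint passes its speed limit or range.

## Working session

There is one attempt and no reset: what is moved stays moved. The work goes in short steps, Python scripts to look and compute and a tool call to move; the robot and the scene stay as the last step left them, time stands still between calls to the robot, and variables do not carry over. Pictures are saved under pics/ and viewed, at most 10 in all, crops included, and the job is handed in when it is done.

Besides the shell and the picture viewer there is one more tool, called in YAML: its name, and indented under it one key for each argument. jog_arm: Moves the arm, as the interface text tells. Its arguments: {"type":"object","properties":{"turn":{"type":"array","items":{"type":"array","items":{"type":"number"}}},"delta_pos":{"type":"array","items":{"type":"array","items":{"type":"number"}}},"gripper":{"type":"array","items":{"type":"number"}},"grip_force":{"type":"number"}},"required":["turn","delta_pos","gripper"]}

```bash
mkdir -p pics
python3 - <<'E'
from workcell import read_state, vision
import cv2, json
for n in("scene","top"):
    cv2.imwrite(f"pics/{n}0.png",vision.read_camera(n)[:,:,::-1]); c=vision.calibration(n); print(n,c)
print(vision.calibration("wrist")); print(read_state())
E
```

```text
scene {'vfov': 55.93611926430643, 'cx': 319.1009965380711, 'cy': 197.54032622436077, 'R': array([[-0.03624237,  0.99920812,  0.01642008],
       [ 0.68597055,  0.03682278, -0.72669697],
       [-0.72672615, -0.01507353, -0.68676189]]), 't': array([ 0.01699374, -0.29394062,  1.49974308])}
top {'vfov': 45.968077064114325, 'cx': 328.56395975004284, 'cy': 196.478399389506, 'R': array([[-9.58538217e-03, -9.99954021e-01,  2.75284667e-04],
       [-9.83874871e-01,  9.38207891e-03, -1.78611910e-01],
       [ 1.78601114e-01, -1.98290908e-03, -9.83919565e-01]]), 't': array([0.02312847, 0.59950699, 1.43882352])}
{'vfov': 65.70646984690485, 'cx': 316.03405605190386, 'cy': 202.87206158400295, 'mount': array([[ 1.34131441e-03, -9.61699859e-01, -2.74101407e-01,
         6.97454461e-02],
       [ 9.99999044e-01,  1.38189382e-03,  4.50418304e-05,
         2.60289884e-04],
       [ 3.35462320e-04, -2.74101206e-01,  9.61700794e-01,
        -1.40828665e-01],
       [ 0.00000000e+00,  0.00000000e+00,  0.00000000e+00,
         1.00000000e+00]])}
{'time': 0.1, 'q': array([ 1.25112697e+00,  2.64706352e-01,  1.60526184e+00, -3.38246125e-05,
        1.27371017e+00, -3.68796976e-02]), 'joint_vel': array([ 0.00010481, -0.00259946, -0.0024861 ,  0.00057958,  0.00260096,
       -0.00111518]), 'joint_torque': array([-2.61789837e-04, -5.16716623e+01, -3.68580365e+01, -9.77009654e-05,
        6.43188570e-03, -1.76946253e-05]), 'tool_pos': array([0.18813586, 0.64754748, 0.23005412]), 'tcp_rot': array([-0.44266299, -3.10990668,  0.00323297]), 'wrist_force': array([ 0.40756143, -0.09807157, -0.9063513 ]), 'torque': array([-0.01449638, -0.00348283,  0.00379224]), 'grip_force': 0.0, 'width': 1.0033662038054831}
```

View pics/scene0.png

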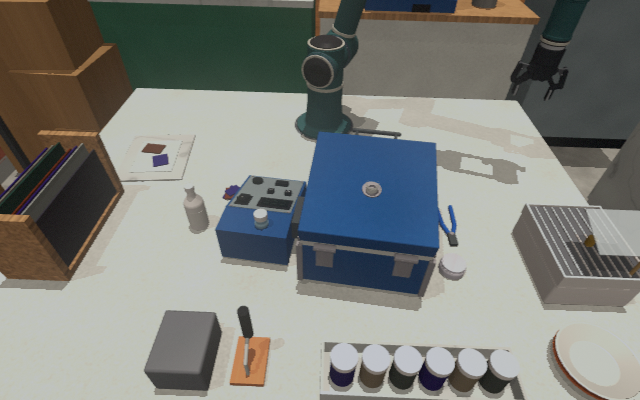

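View pics/top0.png

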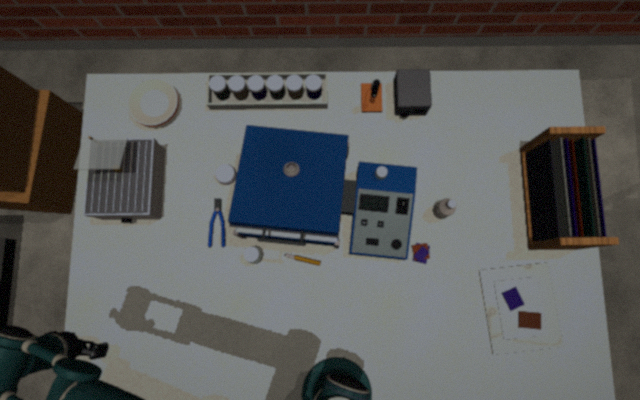

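The scene view looks from behind. The kiln is at about (370,200), with the box to its left at (265,215). In the top view the lid is at (290,185) and slightly open; the box is at (385,210), the rocker at (402,205), the start key at (396,244) and the program key at (372,242). I'll zoom in on the box.

Run:
```python
import cv2
im=cv2.imread("pics/top0.png")
cv2.imwrite("pics/crop0.png",cv2.resize(im[115:275,220:440],None,fx=3.6,fy=3.6,interpolation=cv2.INTER_CUBIC))
```

```text
(no output)
```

View pics/crop0.png

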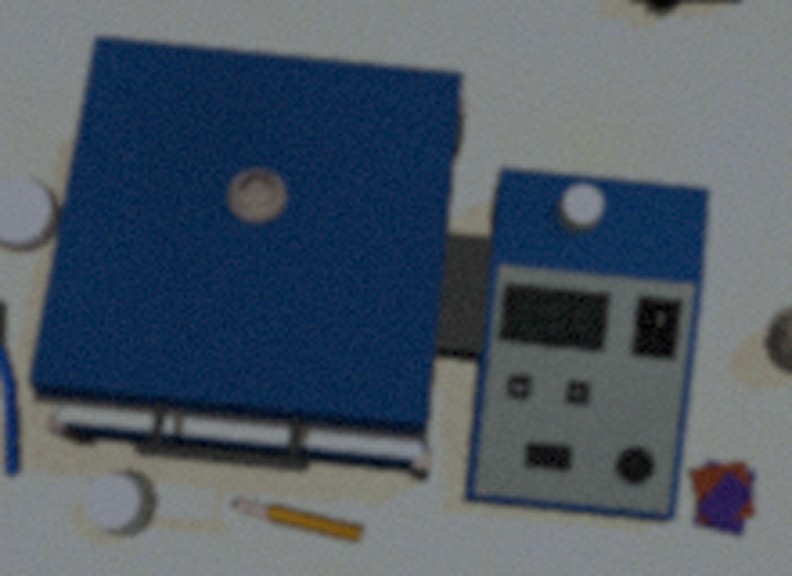

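```bash
cat > h.py <<'E'
import numpy as np
from scipy.optimize import least_squares
from workcell import vision
c=vision.calibration("top"); f=200/np.tan(np.radians(c["vfov"]/2)); R,t=c["R"],c["t"]; C=-R.T@t
def full(p): return np.array([220+(p[0]+.5)/3.6-.5,115+(p[1]+.5)/3.6-.5])
def proj(X): p=R@X+t; return np.array([f*p[0]/p[2]+c["cx"],f*p[1]/p[2]+c["cy"]])
def ray(p): return R.T@np.array([(p[0]-c["cx"])/f,(p[1]-c["cy"])/f,1])
def plane(p,n,d): r=ray(p); return C+r*((d-n@C)/(n@r))
def T(k,X): a=k[2]; return np.array([k[0]+np.cos(a)*X[0]-np.sin(a)*X[1],k[1]+np.sin(a)*X[0]+np.cos(a)*X[1],X[2]])
def inv(k,P): a=k[2]; d=P-np.array([k[0],k[1],0]); return np.array([np.cos(a)*d[0]+np.sin(a)*d[1],-np.sin(a)*d[0]+np.cos(a)*d[1],d[2]])
E
python3 - <<'E'
from h import *
import cv2
pts=[((467,499),(-.17,-.19,.06)),((672,518),(-.17,-.37,.06)),((502,168),(.11,-.19,.117)),((707,190),(.11,-.37,.117)),((97,37),(.15,.15,.211)),((462,73),(.15,-.15,.211))]
obs=[(full(a),np.array(b)) for a,b in pts]
rs=lambda k,o: np.concatenate([proj(T(k,X))-p for p,X in o])
for o in (obs[:4],obs):
    s=least_squares(rs,[.6,0,0],args=(o,)); print(s.x.round(4),s.fun.round(2))
k=least_squares(rs,[.6,0,0],args=(obs[:4],)).x
for cx in((33,390),(425,425)):
    p=full(cx); y=.15 if cx[0]<100 else -.15
    # top front edge: 0.3 from hinge, 0.054 above
    def e(v):
        a=v[0]; X=np.array([.15-.3*np.cos(a)-.054*np.sin(a),y,.157+.3*np.sin(a)+.054*np.cos(a)]); return proj(T(k,X))-p
    s=least_squares(e,[.3]); print("lid",s.x,s.fun)
im=cv2.imread("pics/top0.png"); g=im.max(2)
a=np.radians(16); nk=np.array([-np.sin(a),0,np.cos(a)])
big=cv2.resize(g[115:275,220:440],None,fx=3.6,fy=3.6,interpolation=cv2.INTER_CUBIC)
m=(big<70).astype('uint8')
n,l,st,ce=cv2.connectedComponentsWithStats(m)
cents={}
for nm,q,h in(("prog",(549,457),.012),("start",(634,465),.012),("up",(578,393),.012),("down",(519,387),.012),("rock",(657,327),.01),("disp",(555,318),.003)):
    i=l[q[1],q[0]]; w=ce[i] if i else q
    n_w=T([0,0,k[2]],nk)
    P0=T(k,np.array([-.17,-.28,.06])+h*nk)
    P=plane(full(w),n_w,n_w@P0); print(nm,i and st[i],np.round(w,1),P.round(4),inv(k,P).round(4))
E
```

```text
[ 0.6104  0.1264 -0.1134] [-0.61 -0.01  0.65  0.81 -0.79 -0.33  0.75 -0.53]
[ 0.6158  0.1256 -0.1257] [-1.15 -1.08  0.03  0.45 -0.22 -1.25  1.24 -0.76 -0.57  0.49  0.65  1.99]
lid [0.31832927] [-5.59413919  4.04275843]
lid [0.48826446] [1.12548932 0.13935065]
prog [ 525  442   48   30 1217] [548.1 456.3] [ 0.4538 -0.1133  0.0844] [-0.1285 -0.2558  0.0844]
start [ 615  446   40   40 1217] [634.6 465.6] [ 0.4453 -0.1862  0.0843] [-0.1287 -0.3292  0.0843]
up [566 380  24  26 517] [577.7 392.8] [ 0.5058 -0.1381  0.1   ] [-0.0741 -0.2746  0.1   ]
down 0 [519 387] [ 0.5111 -0.0888  0.0999] [-0.0743 -0.225   0.0999]
rock [ 631  296   51   64 2722] [656.2 327.4] [ 0.5585 -0.204   0.1151] [-0.0142 -0.3341  0.1151]
disp [ 497  283  113   69 6337] [553.6 317.1] [ 0.5693 -0.1187  0.1081] [-0.0132 -0.2482  0.1081]
```

Run:
```python
from h import *
L=lambda a,r,h,y: np.array([.15-r*np.cos(a)+h*np.sin(a),y,.157+r*np.sin(a)+h*np.cos(a)])
box=[((467,499),(-.17,-.19,.06)),((672,518),(-.17,-.37,.06)),((502,168),(.11,-.19,.117)),((707,190),(.11,-.37,.117))]
lid=[((33,390),.3,.15),((425,425),.3,-.15),((97,37),0,.15),((462,73),0,-.15)]
def e(v):
    r=[proj(T(v[:3],np.array(X)))-full(p) for p,X in box]
    r+=[proj(T(v[:3],L(v[3],rr,.054,y)))-full(p) for p,rr,y in lid]
    # keys: program and start share kiln x
    return np.concatenate(r)
s=least_squares(e,[.61,.126,-.113,.3],loss='soft_l1'); k=s.x; print(k.round(4),e(k).round(1))
print("lid_front",T(k,L(k[3],.27,.054,0)).round(4),"shut",T(k,L(0,.27,.054,0)).round(4))
```

```text
[ 0.6104  0.1257 -0.1125  0.1826] [-0.3 -0.   0.9  0.7 -0.6 -0.4  0.9 -0.6 -1.4 -0.4  0.9  1.3 -0.9 -0.2
  0.3 -0.1]
lid_front [0.5053 0.1376 0.2591] shut [0.4911 0.1392 0.211 ]
```

```bash
cat >> h.py <<'E'
from scipy.spatial.transform import Rotation as Ro
from workcell import read_state
K=np.array([.6104,.1257,-.1125])
def Rdes(tilt):  # tool x ~ -kiln x, z down/forward by tilt
    z=T([0,0,K[2]],np.array([np.sin(tilt),0,-np.cos(tilt)])); y=T([0,0,K[2]],np.array([0,1.,0])); return np.column_stack([np.cross(y,z),y,z])
def plan(*wps,tilt=0.):
    s=read_state(); R0=Ro.from_rotvec(s["tcp_rot"]).as_matrix(); p=s["tool_pos"]
    Rd=Rdes(tilt); print("p",p.round(4),"F",s["wrist_force"].round(2),"t",s["time"],"turn",Ro.from_matrix(R0.T@Rd).as_rotvec().round(4))
    for w in wps: d=Rd.T@(np.array(w)-p); print("after turn: to",w,d.round(4)); p=np.array(w)
E
python3 -c "
from h import *
plan((.188,.6475,.34),(.491,.139,.34),(.491,.139,.27))"
```

```text
p [0.1881 0.6475 0.2301] F [ 0.41 -0.1  -0.91] t 0.1 turn [-0.0021 -0.0002 -0.1703]
after turn: to (0.188, 0.6475, 0.34) [ 1.000e-04 -1.000e-04 -1.099e-01]
after turn: to (0.491, 0.139, 0.34) [-0.3582 -0.4713  0.    ]
after turn: to (0.491, 0.139, 0.27) [0.   0.   0.07]
```

jog_arm:
  turn:
    - [0,0,-0.0426]
    - [0,0,-0.0426]
    - [0,0,-0.0426]
    - [0,0,-0.0426]
    - [0,0,0]
    - [0,0,0]
    - [0,0,0]
    - [0,0,0]
    - [0,0,0]
    - [0,0,0]
    - [0,0,0]
    - [0,0,0]
    - [0,0,0]
    - [0,0,0]
    - [0,0,0]
    - [0,0,0]
    - [0,0,0]
    - [0,0,0]
    - [0,0,0]
    - [0,0,0]
  delta_pos:
    - [0,0,-0.0275]
    - [0,0,-0.0275]
    - [0,0,-0.0275]
    - [0,0,-0.0275]
    - [-0.0224,-0.0295,0]
    - [-0.0224,-0.0295,0]
    - [-0.0224,-0.0295,0]
    - [-0.0224,-0.0295,0]
    - [-0.0224,-0.0295,0]
    - [-0.0224,-0.0295,0]
    - [-0.0224,-0.0295,0]
    - [-0.0224,-0.0295,0]
    - [-0.0224,-0.0295,0]
    - [-0.0224,-0.0295,0]
    - [-0.0224,-0.0295,0]
    - [-0.0224,-0.0295,0]
    - [-0.0224,-0.0295,0]
    - [-0.0224,-0.0295,0]
    - [-0.0224,-0.0295,0]
    - [-0.0224,-0.0295,0]
  gripper: [0,0,0,0,0,0,0,0,0,0,0,0,0,0,0,0,0,0,0,0]

```text
time: 1.77
tool_pos: [0.4918, 0.1371, 0.3409]
tcp_rot: [-0.177, -3.136, 0.0]
wrist_force: [0.3, 0.6, 0.8]
width: -0.001
grip_force: 0.0
```

```bash
python3 -c "
from h import *
plan((.491,.139,.34),(.491,.139,.275))"
```

```text
p [0.4918 0.1371 0.3409] F [0.32 0.61 0.83] t 1.7667 turn [-0.0001 -0.0004  0.    ]
after turn: to (0.491, 0.139, 0.34) [0.001  0.0018 0.0009]
after turn: to (0.491, 0.139, 0.275) [0.    0.    0.065]
```

jog_arm:
  turn:
    - [0,0,0]
    - [0,0,0]
    - [0,0,0]
    - [0,0,0]
    - [0,0,0]
    - [0,0,0]
    - [0,0,0]
    - [0,0,0]
    - [0,0,0]
    - [0,0,0]
    - [0,0,0]
    - [0,0,0]
    - [0,0,0]
    - [0,0,0]
    - [0,0,0]
    - [0,0,0]
    - [0,0,0]
    - [0,0,0]
    - [0,0,0]
    - [0,0,0]
  delta_pos:
    - [0,0,0.015]
    - [0,0,0.015]
    - [0,0,0.012]
    - [0,0,0.01]
    - [0,0,0.006]
    - [0,0,0.004]
    - [0,0,0.003]
    - [0,0,0.0025]
    - [0,0,0.0025]
    - [0,0,0.0025]
    - [0,0,0.0025]
    - [0,0,0.0025]
    - [0,0,0.0025]
    - [0,0,0.0025]
    - [0,0,0.0025]
    - [0,0,0.0025]
    - [0,0,0.0025]
    - [0,0,0.0025]
    - [0,0,0.0025]
    - [0,0,0.0025]
  gripper: [0,0,0,0,0,0,0,0,0,0,0,0,0,0,0,0,0,0,0,0]

```text
time: 3.43
tool_pos: [0.4915, 0.1389, 0.2435]
tcp_rot: [-0.176, -3.137, 0.0]
wrist_force: [-2.1, -0.4, 1.4]
width: 0.002
grip_force: 1.0
```

jog_arm:
  turn:
    - [0,0,0]
    - [0,0,0]
    - [0,0,0]
    - [0,0,0]
    - [0,0,0]
    - [0,0,0]
    - [0,0,0]
    - [0,0,0]
    - [0,0,0]
    - [0,0,0]
    - [0,0,0]
    - [0,0,0]
    - [0,0,0]
    - [0,0,0]
    - [0,0,0]
    - [0,0,0]
  delta_pos:
    - [0,0,0.0025]
    - [0,0,0.0025]
    - [0,0,0.0025]
    - [0,0,0.0025]
    - [0,0,0.0025]
    - [0,0,0.0025]
    - [0,0,0.0025]
    - [0,0,0.0025]
    - [0,0,0.002]
    - [0,0,0.002]
    - [0,0,0.0015]
    - [0,0,0.0015]
    - [0,0,0.001]
    - [0,0,0.001]
    - [0,0,0.001]
    - [0,0,0]
  gripper: [0,0,0,0,0,0,0,0,0,0,0,0,0,0,0,0]

```text
time: 4.77
tool_pos: [0.4916, 0.1389, 0.2135]
tcp_rot: [0.176, 3.137, -0.0]
wrist_force: [-0.4, 1.1, 0.4]
width: 0.001
grip_force: 0.1
```

jog_arm:
  turn:
    - [0,0,0]
    - [0,0,0]
    - [0,0,0]
    - [0,0,0]
    - [0,0,0]
  delta_pos:
    - [0,0,0.001]
    - [0,0,0.001]
    - [0,0,0.001]
    - [0,0,0.001]
    - [0,0,0]
  gripper: [0,0,0,0,0]

```text
time: 5.18
tool_pos: [0.4914, 0.139, 0.2103]
tcp_rot: [-0.176, -3.136, -0.0]
wrist_force: [-3.6, 0.2, 5.7]
width: -0.001
grip_force: 2.6
```

jog_arm:
  turn:
    - [0,0,0]
    - [0,0,0]
    - [0,0,0]
    - [0,0,0]
  delta_pos:
    - [0,0,0.0007]
    - [0,0,0.0007]
    - [0,0,0]
    - [0,0,0]
  gripper: [0,0,0,0]

```text
time: 5.52
tool_pos: [0.4913, 0.139, 0.2098]
tcp_rot: [-0.176, -3.136, -0.0]
wrist_force: [-5.9, -0.2, 9.5]
width: -0.001
grip_force: 4.8
```

jog_arm:
  turn:
    - [0,0,0]
    - [0,0,0]
    - [0,0,0]
    - [0,0,0]
  delta_pos:
    - [0,0,0.0007]
    - [0,0,0.0007]
    - [0,0,0]
    - [0,0,0]
  gripper: [0,0,0,0]

```text
time: 5.85
tool_pos: [0.4912, 0.1391, 0.2093]
tcp_rot: [-0.176, -3.137, -0.0]
wrist_force: [-8.6, -2.4, 13.1]
width: 0.002
grip_force: 6.9
```

```bash
python3 -c "
from h import *
P=T(K,np.array([-.08,-.28,.26])); print(P)
plan((.4913,.139,.30),(.51,-.13,.30),tilt=np.radians(16))"
```

```text
[ 0.49947212 -0.14354897  0.26      ]
p [0.4912 0.1391 0.2093] F [-8.6  -2.43 13.08] t 5.85 turn [ 2.000e-04 -2.794e-01  2.000e-04]
after turn: to (0.4913, 0.139, 0.3) [-0.0251 -0.     -0.0872]
after turn: to (0.51, -0.13, 0.3) [-0.0469 -0.2652  0.0134]
```

jog_arm:
  turn:
    - [0,0,0]
    - [0,0,0]
    - [0,0,0]
    - [0,0,0]
    - [0,-0.07,0]
    - [0,-0.07,0]
    - [0,-0.07,0]
    - [0,-0.07,0]
    - [0,0,0]
    - [0,0,0]
    - [0,0,0]
    - [0,0,0]
    - [0,0,0]
    - [0,0,0]
    - [0,0,0]
    - [0,0,0]
    - [0,0,0]
    - [0,0,0]
    - [0,0,0]
  delta_pos:
    - [0,0,-0.004]
    - [0,0,-0.02]
    - [0,0,-0.03]
    - [0,0,-0.037]
    - [0,0,0]
    - [0,0,0]
    - [0,0,0]
    - [0,0,0]
    - [-0.0047,-0.0265,0.0013]
    - [-0.0047,-0.0265,0.0013]
    - [-0.0047,-0.0265,0.0013]
    - [-0.0047,-0.0265,0.0013]
    - [-0.0047,-0.0265,0.0013]
    - [-0.0047,-0.0265,0.0013]
    - [-0.0047,-0.0265,0.0013]
    - [-0.0047,-0.0265,0.0013]
    - [-0.0047,-0.0265,0.0013]
    - [-0.0047,-0.0265,0.0013]
    - [0,0,0]
  gripper: [0,0,0,0,0,0,0,0,0,0,0,0,0,0,0,0,0,0,0]

```text
time: 7.43
tool_pos: [0.5106, -0.1342, 0.2983]
tcp_rot: [0.166, 2.856, -0.027]
wrist_force: [0.5, 0.1, 1.1]
width: -0.001
grip_force: 0.0
```

Run:
```python
from h import *
import cv2
s=read_state(); w=vision.read_camera("wrist")[:,:,::-1]; tp=vision.read_camera("top")[:,:,::-1]; sc=vision.read_camera("scene")[:,:,::-1]
cv2.imwrite("pics/w1.png",w); cv2.imwrite("pics/t1.png",tp); np.savez("w1.npz",p=s["tool_pos"],r=s["tcp_rot"])
a=cv2.resize(tp[115:275,220:350],None,fx=3,fy=3,interpolation=cv2.INTER_CUBIC)
b=cv2.resize(sc[120:300,290:450],None,fx=480/180,fy=480/180,interpolation=cv2.INTER_CUBIC)[:480,:400]
cv2.imwrite("pics/lid1.png",np.hstack([a,b]))
plan((.51,-.13,.30),tilt=np.radians(16))
```

```text
p [ 0.5102 -0.13    0.2981] F [ 0.18 -1.1   0.34] t 7.5833 turn [ 0.0001  0.0003 -0.0012]
after turn: to (0.51, -0.13, 0.3) [-0.0003 -0.     -0.0019]
```

View pics/w1.png

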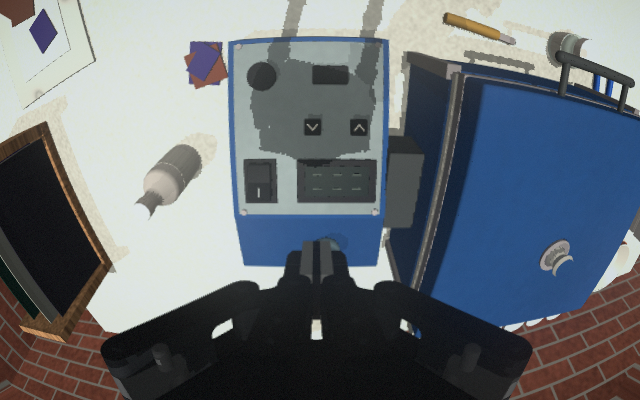

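View pics/lid1.png

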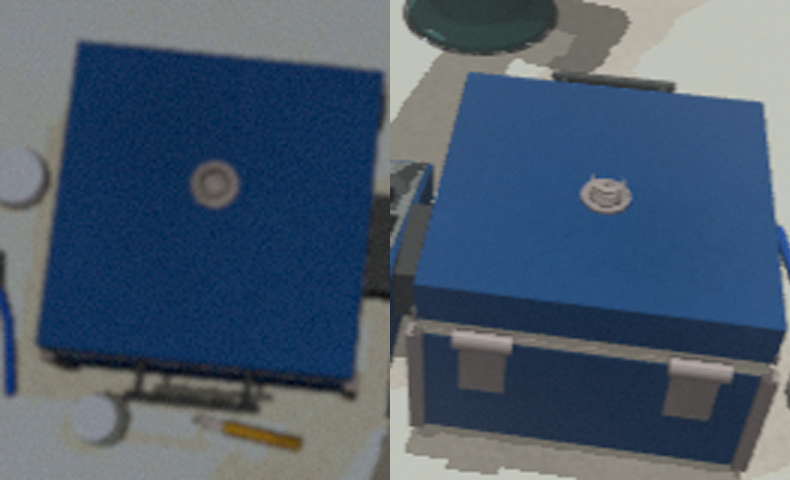

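The wrist view shows the start key at (261,76), the program key at (330,75), the arrows at (312,127) and (359,127), and the rocker around (260,181) with its white bar at (259,190). The lid looks shut in both views, so I'll check that numerically.

Run:
```python
from h import *
import cv2
L=lambda a,r,h,y: np.array([.15-r*np.cos(a)+h*np.sin(a),y,.157+r*np.sin(a)+h*np.cos(a)])
for q,y in(((40,347),.15),((353,378),-.15)):
    p=np.array([220+(q[0]+.5)/3-.5,115+(q[1]+.5)/3-.5])
    for a in(0,.03,.06): print("lid",a,(proj(T(K,L(a,.3,.054,y)))-p).round(1))
W=vision.calibration("wrist"); fw=200/np.tan(np.radians(W["vfov"]/2)); d=np.load("w1.npz"); Rt=Ro.from_rotvec(d["r"]).as_matrix()
a=np.radians(16); nk=np.array([-np.sin(a),0,np.cos(a)]); n=T([0,0,K[2]],nk)
def wp(px,h):
    v=np.array([px[0]-W["cx"],px[1]-W["cy"]]); r=np.hypot(*v); th=r/fw
    ray=np.append(v/r*np.sin(th),np.cos(th)); M=W["mount"]
    o=Rt@M[:3,3]+d["p"]; g=Rt@M[:3,:3]@ray; P0=T(K,np.array([-.17,-.28,.06])+h*nk)
    return o+g*((n@P0-n@o)/(n@g))
g=cv2.imread("pics/w1.png").max(2); m=(g<60).astype('uint8'); nn,l,st,ce=cv2.connectedComponentsWithStats(m)
for nm,q,h in(("start",(261,76),.012),("prog",(330,75),.012),("up",(359,122),.012),("down",(312,122),.012),("rockbar",(259,189),.017),("rock comp",(270,175),.01),("fl",(229,41),0),("fr",(388,38),0)):
    i=l[q[1],q[0]]; c2=ce[i] if i and st[i][4]<3000 and nm!="rockbar" else q
    P=wp(c2,h); print(nm,np.round(c2,1),st[i] if i else '',P.round(4),inv(K,P).round(4))
crop=cv2.imread("pics/w1.png")[145:225,225:305]; cv2.imwrite("pics/rk.png",cv2.resize(crop,None,fx=6,fy=6,interpolation=cv2.INTER_CUBIC))
```

```text
lid 0 [-2.2 -0.1]
lid 0.03 [-2.8 -1.1]
lid 0.06 [-3.4 -2.2]
lid 0 [0.4 0.6]
lid 0.03 [ 0.5 -0.3]
lid 0.06 [ 0.6 -1.4]
start [264.5  77.8] [252  63  24  27 424] [ 0.4483 -0.182   0.0849] [-0.1266 -0.324   0.0849]
prog [328.6  75.4] [313  66  35  18 552] [ 0.4547 -0.1147  0.0846] [-0.1278 -0.2564  0.0846]
up [358.3 126.8] [350 119  18  17 243] [ 0.5105 -0.0892  0.0997] [-0.0752 -0.2248  0.0997]
down [312.5 126.5] [305 119  16  16 214] [ 0.505  -0.1375  0.0997] [-0.0752 -0.2733  0.0997]
rockbar [259 189]  [ 0.5608 -0.2029  0.1229] [-0.0124 -0.3321  0.1229]
rock comp [268.9 177.5] [261 162  12  39  77] [ 0.5531 -0.1916  0.113 ] [-0.0213 -0.3217  0.113 ]
fl [229  41]  [ 0.4014 -0.2198  0.0603] [-0.1688 -0.3668  0.0603]
fr [388  38]  [ 0.4199 -0.0438  0.0599] [-0.1703 -0.1898  0.0599]
```

View pics/rk.png

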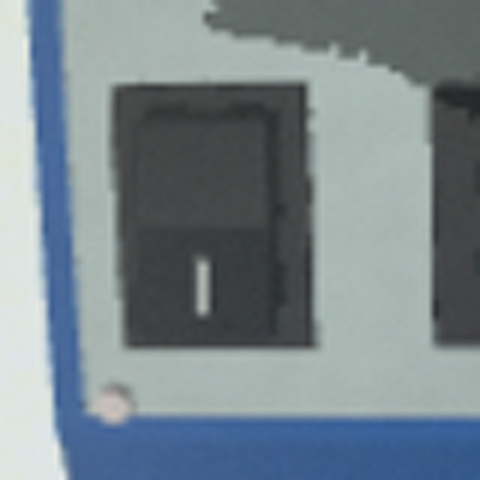

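```bash
cat >> h.py <<'E'
A=np.radians(16)
def fac(s,y,h): return tuple(T(K,np.array([-.17+s*np.cos(A)-h*np.sin(A),y,.06+s*np.sin(A)+h*np.cos(A)])).round(4))
def hs(): 
    P=inv(K,read_state()["tool_pos"])-np.array([-.17,0,.06]); print("s,y,h",round(P[0]*np.cos(A)+P[2]*np.sin(A),4),P[1].round(4),round(-P[0]*np.sin(A)+P[2]*np.cos(A),4))
E
python3 -c "
from h import *
hs(); plan(fac(.178,-.332,.05),fac(.178,-.332,.022),tilt=A)"
```

```text
s,y,h 0.1609 -0.2653 0.2015
p [ 0.5102 -0.13    0.2981] F [ 0.18 -1.1   0.34] t 7.5833 turn [ 0.0001  0.0003 -0.0012]
after turn: to (np.float64(0.5605), np.float64(-0.2028), np.float64(0.1571)) [-0.0171 -0.0667  0.1515]
after turn: to (np.float64(0.5682), np.float64(-0.2036), np.float64(0.1302)) [-0.      0.0001  0.028 ]
```

jog_arm:
  turn:
    - [0,0,0]
    - [0,0,0]
    - [0,0,0]
    - [0,0,0]
    - [0,0,0]
    - [0,0,0]
    - [0,0,0]
    - [0,0,0]
    - [0,0,0]
    - [0,0,0]
    - [0,0,0]
    - [0,0,0]
    - [0,0,0]
    - [0,0,0]
    - [0,0,0]
  delta_pos:
    - [-0.0043,-0.0167,0]
    - [-0.0043,-0.0167,0]
    - [-0.0043,-0.0167,0]
    - [-0.0042,-0.0167,0]
    - [0,0,0.02]
    - [0,0,0.025]
    - [0,0,0.025]
    - [0,0,0.025]
    - [0,0,0.025]
    - [0,0,0.02]
    - [0,0,0.0115]
    - [0,0,0.01]
    - [0,0,0.01]
    - [0,0,0.007]
    - [0,0,0]
  gripper: [0,0,0,0,0,0,0,0,0,0,0,0,0,0,0]

```text
time: 8.83
tool_pos: [0.568, -0.2031, 0.1306]
tcp_rot: [0.16, 2.859, -0.022]
wrist_force: [-0.4, 1.0, 1.4]
width: -0.004
grip_force: 0.0
```

```bash
python3 -c "
from h import *
hs(); plan(tilt=A)"
```

```text
s,y,h 0.1779 -0.3315 0.0225
p [ 0.568  -0.2031  0.1306] F [-0.4   0.95  1.38] t 8.8333 turn [ 0.0006 -0.0005  0.0004]
```

jog_arm:
  turn:
    - [0,0,0]
    - [0,0,0]
    - [0,0,0]
    - [0,0,0]
    - [0,0,0]
    - [0,0,0]
  delta_pos:
    - [0,0,0.0025]
    - [0,0,0.0025]
    - [0,0,0.002]
    - [0,0,0.002]
    - [0,0,0.0015]
    - [0,0,0]
  gripper: [0,0,0,0,0,0]

```text
time: 9.33
tool_pos: [0.5716, -0.2043, 0.1222]
tcp_rot: [0.161, 2.856, -0.024]
wrist_force: [0.7, -0.1, 2.8]
width: -0.0
grip_force: 0.8
```

```bash
python3 -c "
from h import *
hs(); plan(tilt=A)"
```

```text
s,y,h 0.1792 -0.3322 0.0133
p [ 0.5716 -0.2043  0.1222] F [ 0.68 -0.1   2.78] t 9.3333 turn [-0.0005  0.0022  0.0001]
```

jog_arm:
  turn:
    - [0,0,0]
    - [0,0,0]
    - [0,0,0]
    - [0,0,0]
  delta_pos:
    - [0,0,0.001]
    - [0,0,0.001]
    - [0,0,0.001]
    - [0,0,0]
  gripper: [0,0,0,0]

```text
time: 9.67
tool_pos: [0.5725, -0.2044, 0.1202]
tcp_rot: [0.16, 2.856, -0.024]
wrist_force: [-3.3, 0.3, 8.8]
width: -0.003
grip_force: 4.7
```

```bash
python3 -c "
from h import *
hs(); plan(tilt=A)"
```

```text
s,y,h 0.1794 -0.3322 0.0112
p [ 0.5725 -0.2044  0.1202] F [-3.35  0.34  8.77] t 9.6667 turn [-0.0005  0.0022  0.0004]
```

jog_arm:
  turn:
    - [0,0,0]
    - [0,0,0]
    - [0,0,0]
  delta_pos:
    - [0,0,0.001]
    - [0,0,0.001]
    - [0,0,0]
  gripper: [0,0,0]

```text
time: 9.92
tool_pos: [0.5727, -0.2044, 0.1199]
tcp_rot: [0.16, 2.857, -0.023]
wrist_force: [-10.9, 2.7, 21.0]
width: -0.002
grip_force: 11.3
```

```bash
python3 -c "
from h import *
hs(); plan(tilt=A)"
```

```text
s,y,h 0.1795 -0.3322 0.0109
p [ 0.5727 -0.2044  0.1199] F [-10.91   2.66  21.01] t 9.9167 turn [-0.0004  0.0016  0.0009]
```

jog_arm:
  turn:
    - [0,0,0]
    - [0,0,0]
    - [0,0,0]
    - [0,0,0]
    - [0,0,0]
    - [0,0,0]
    - [0,0,0]
    - [0,0,0]
    - [0,0,0]
    - [0,0,0]
    - [0,0,0]
    - [0,0,0]
    - [0,0,0]
    - [0,0,0]
  delta_pos:
    - [0,0,-0.006]
    - [0,0,-0.015]
    - [0,0,-0.025]
    - [0,0,-0.025]
    - [0,0,-0.025]
    - [0,0,-0.025]
    - [0,0,-0.025]
    - [0,0,-0.025]
    - [0,0,-0.02]
    - [0.0043,0.0167,0]
    - [0.0043,0.0167,0]
    - [0.0043,0.0167,0]
    - [0.0043,0.0167,0]
    - [0,0,0]
  gripper: [0,0,0,0,0,0,0,0,0,0,0,0,0,0]

```text
time: 11.08
tool_pos: [0.5095, -0.1274, 0.294]
tcp_rot: [0.158, 2.861, -0.02]
wrist_force: [-0.6, 0.1, -0.0]
width: -0.001
grip_force: 0.0
```

Run:
```python
from h import *
import cv2
w=vision.read_camera("wrist")[:,:,::-1]
cv2.imwrite("pics/w2.png",w)
b=lambda im: cv2.resize(im[145:225,225:305],None,fx=5,fy=5,interpolation=cv2.INTER_CUBIC)
cv2.imwrite("pics/rk2.png",np.hstack([b(cv2.imread("pics/w1.png")),b(w)]))
hs(); plan(fac(.0471,-.256,.06),fac(.0471,-.256,.016),tilt=A)
```

```text
s,y,h 0.1595 -0.264 0.198
p [ 0.51   -0.1286  0.2943] F [-0.79 -0.52  1.01] t 11.1333 turn [ 0.0009 -0.0016  0.0022]
after turn: to (np.float64(0.4413), np.float64(-0.1128), np.float64(0.1307)) [0.1124 0.008  0.138 ]
after turn: to (np.float64(0.4533), np.float64(-0.1142), np.float64(0.0884)) [ 0.    -0.     0.044]
```

View pics/rk2.png

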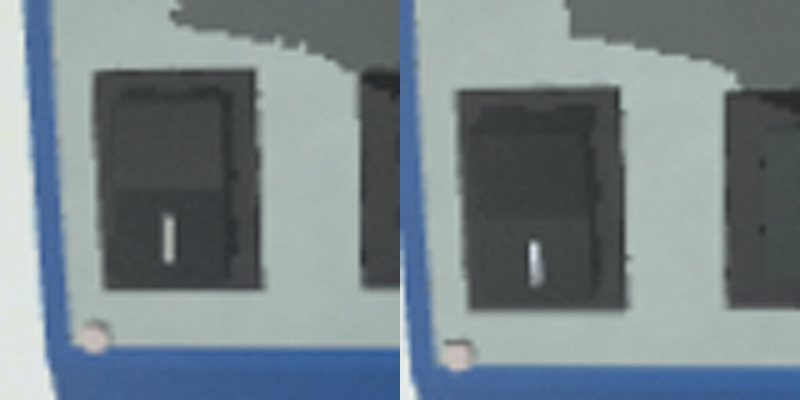

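The rocker has changed state: its front end now stands up, its rear half sits in, and it met a hard stop at h≈11 mm. Next is the program key.

jog_arm:
  turn:
    - [0,0,0]
    - [0,0,0]
    - [0,0,0]
    - [0,0,0]
    - [0,0,0]
    - [0,0,0]
    - [0,0,0]
    - [0,0,0]
    - [0,0,0]
    - [0,0,0]
    - [0,0,0]
    - [0,0,0]
    - [0,0,0]
    - [0,0,0]
    - [0,0,0]
    - [0,0,0]
    - [0,0,0]
  delta_pos:
    - [0.0225,0.0016,0]
    - [0.0225,0.0016,0]
    - [0.0225,0.0016,0]
    - [0.0225,0.0016,0]
    - [0.0225,0.0016,0]
    - [0,0,0.02]
    - [0,0,0.025]
    - [0,0,0.025]
    - [0,0,0.025]
    - [0,0,0.025]
    - [0,0,0.02]
    - [0,0,0.014]
    - [0,0,0.01]
    - [0,0,0.008]
    - [0,0,0.006]
    - [0,0,0.003]
    - [0,0,0]
  gripper: [0,0,0,0,0,0,0,0,0,0,0,0,0,0,0,0,0]

```text
time: 12.55
tool_pos: [0.4542, -0.1156, 0.0903]
tcp_rot: [0.161, 2.858, -0.023]
wrist_force: [-0.5, 0.1, -0.5]
width: -0.002
grip_force: 0.0
```

```bash
python3 -c "
from h import *
hs(); plan(fac(.0471,-.256,.016),tilt=A)"
```

```text
s,y,h 0.0486 -0.2573 0.0176
p [ 0.4542 -0.1156  0.0903] F [-0.53  0.07 -0.48] t 12.55 turn [0.     0.0004 0.    ]
after turn: to (np.float64(0.4533), np.float64(-0.1142), np.float64(0.0884)) [0.0016 0.0013 0.0016]
```

Press: h from 17.6 mm to about 6.5 mm commanded, then watch the force.

jog_arm:
  turn:
    - [0,0,0]
    - [0,0,0]
    - [0,0,0]
    - [0,0,0]
    - [0,0,0]
    - [0,0,0]
    - [0,0,0]
  delta_pos:
    - [0.0016,0.0013,0.002]
    - [0,0,0.002]
    - [0,0,0.002]
    - [0,0,0.002]
    - [0,0,0.002]
    - [0,0,0.001]
    - [0,0,0]
  gripper: [0,0,0,0,0,0,0]

```text
time: 13.13
tool_pos: [0.4563, -0.1144, 0.0798]
tcp_rot: [0.161, 2.857, -0.023]
wrist_force: [-1.1, 0.6, 2.2]
width: 0.001
grip_force: 1.6
```

```bash
python3 -c "
from h import *
hs(); plan(tilt=A)"
```

```text
s,y,h 0.0476 -0.2559 0.007
p [ 0.4563 -0.1144  0.0798] F [-1.1   0.62  2.23] t 13.1333 turn [-0.      0.0015  0.0001]
```

jog_arm:
  turn:
    - [0,0,0]
    - [0,0,0]
    - [0,0,0]
    - [0,0,0]
  delta_pos:
    - [0,0,0.001]
    - [0,0,0.001]
    - [0,0,0.001]
    - [0,0,0]
  gripper: [0,0,0,0]

```text
time: 13.47
tool_pos: [0.4566, -0.1144, 0.079]
tcp_rot: [0.16, 2.859, -0.022]
wrist_force: [-17.0, 3.2, 28.6]
width: -0.002
grip_force: 16.2
```

```bash
python3 -c "
from h import *
hs(); plan(tilt=A)"
```

```text
s,y,h 0.0477 -0.2559 0.0061
p [ 0.4566 -0.1144  0.079 ] F [-17.02   3.21  28.62] t 13.4667 turn [ 0.0004 -0.0003  0.001 ]
```

jog_arm:
  turn:
    - [0,0,0]
    - [0,0,0]
    - [0,0,0]
    - [0,0,0]
    - [0,0,0]
    - [0,0,0]
    - [0,0,0]
    - [0,0,0]
    - [0,0,0]
    - [0,0,0]
    - [0,0,0]
    - [0,0,0]
    - [0,0,0]
  delta_pos:
    - [0,0,-0.003]
    - [0,0,-0.005]
    - [0,0,-0.01]
    - [0,0,-0.01]
    - [0,0,-0.005]
    - [0,0,0]
    - [0,-0.0185,0]
    - [0,-0.0185,0]
    - [0,-0.0185,0]
    - [0,-0.018,0]
    - [0,0,0.01]
    - [0,0,0.008]
    - [0,0,0]
  gripper: [0,0,0,0,0,0,0,0,0,0,0,0,0]

```text
time: 14.55
tool_pos: [0.4426, -0.1857, 0.0881]
tcp_rot: [0.162, 2.862, -0.019]
wrist_force: [-0.1, 0.5, -0.2]
width: 0.004
grip_force: 0.0
```

```bash
python3 -c "
from h import *
hs(); plan(tilt=A)"
```

```text
s,y,h 0.0445 -0.3282 0.0164
p [ 0.4426 -0.1857  0.0881] F [-0.12  0.47 -0.19] t 14.55 turn [ 0.0021 -0.0039 -0.0009]
```

jog_arm:
  turn:
    - [0,0,0]
    - [0,0,0]
    - [0,0,0]
    - [0,0,0]
    - [0,0,0]
    - [0,0,0]
    - [0,0,0]
    - [0,0,0]
    - [0,0,0]
  delta_pos:
    - [-0.0025,-0.001,0]
    - [0,0,0.002]
    - [0,0,0.002]
    - [0,0,0.002]
    - [0,0,0.002]
    - [0,0,0.002]
    - [0,0,0.001]
    - [0,0,0.001]
    - [0,0,0]
  gripper: [0,0,0,0,0,0,0,0,0]

```text
time: 15.3
tool_pos: [0.4501, -0.1885, 0.0804]
tcp_rot: [0.161, 2.857, -0.022]
wrist_force: [0.0, 2.8, 2.4]
width: -0.001
grip_force: 1.7
```

```bash
python3 -c "
from h import *
hs(); plan(tilt=A)"
```

```text
s,y,h 0.0498 -0.3302 0.0069
p [ 0.4501 -0.1885  0.0804] F [0.01 2.84 2.41] t 15.3 turn [ 0.0003  0.0011 -0.    ]
```

jog_arm:
  turn:
    - [0,0,0]
    - [0,0,0]
    - [0,0,0]
    - [0,0,0]
  delta_pos:
    - [0,0,0.001]
    - [0,0,0.001]
    - [0,0,0.0005]
    - [0,0,0]
  gripper: [0,0,0,0]

```text
time: 15.63
tool_pos: [0.4504, -0.1886, 0.0798]
tcp_rot: [0.159, 2.858, -0.022]
wrist_force: [-13.6, 6.7, 23.1]
width: -0.001
grip_force: 13.2
```

jog_arm:
  turn:
    - [0,0,0]
    - [0,0,0]
    - [0,0,0]
    - [0,0,0]
    - [0,0,0]
    - [0,0,0]
    - [0,0,0]
    - [0,0,0]
    - [0,0,0]
    - [0,0,0]
    - [0,0,0]
    - [0,0,0]
    - [0,0,0]
    - [0,0,0]
    - [0,0,0]
    - [0,0,0]
    - [0,0,0]
    - [0,0,0]
    - [0,0,0]
    - [0,0,0]
  delta_pos:
    - [0,0,0]
    - [0,0,0]
    - [0,0,0]
    - [0,0,0]
    - [0,0,0]
    - [0,0,0]
    - [0,0,0]
    - [0,0,0]
    - [0,0,0]
    - [0,0,0]
    - [0,0,0]
    - [0,0,0]
    - [0,0,0]
    - [0,0,0]
    - [0,0,0]
    - [0,0,0]
    - [0,0,0]
    - [0,0,0]
    - [0,0,0]
    - [0,0,0]
  gripper: [0,0,0,0,0,0,0,0,0,0,0,0,0,0,0,0,0,0,0,0]

```text
time: 17.3
tool_pos: [0.4504, -0.1886, 0.0798]
tcp_rot: [0.16, 2.858, -0.022]
wrist_force: [-13.4, 6.4, 22.6]
width: 0.001
grip_force: 13.0
```

jog_arm:
  turn:
    - [0,0,0]
    - [0,0,0]
    - [0,0,0]
    - [0,0,0]
    - [0,0,0]
    - [0,0,0]
    - [0,0,0]
    - [0,0,0]
    - [0,0,0]
    - [0,0,0]
    - [0,0,0]
    - [0,0,0]
    - [0,0,0]
    - [0,0,0]
  delta_pos:
    - [0,0,0]
    - [0,0,0]
    - [0,0,0]
    - [0,0,0]
    - [0,0,0]
    - [0,0,-0.004]
    - [0,0,-0.01]
    - [0,0,-0.02]
    - [0,0,-0.025]
    - [0,0,-0.03]
    - [0,0,-0.03]
    - [0,0,-0.03]
    - [0,0,-0.03]
    - [0,0,0]
  gripper: [0,0,0,0,0,0,0,0,0,0,0,0,0,0]

```text
time: 18.47
tool_pos: [0.4033, -0.1854, 0.2574]
tcp_rot: [0.16, 2.847, -0.032]
wrist_force: [1.2, -1.3, 0.6]
width: -0.002
grip_force: 0.0
```

Run:
```python
from h import *
import cv2
hs(); tp=vision.read_camera("top")[:,:,::-1]; sc=vision.read_camera("scene")[:,:,::-1]
z=lambda im,r,c: cv2.resize(im[r:r+150,c:c+220],(440,300),interpolation=cv2.INTER_CUBIC)
cv2.imwrite("pics/end.png",np.vstack([np.hstack([z(tp,125,200)[:, :400],z(tp,125,300)[:, :400]]),np.hstack([z(sc,130,180)[:,:400],z(sc,130,290)[:,:400]])]))
```

```text
s,y,h 0.0536 -0.3323 0.19
```

View pics/end.png

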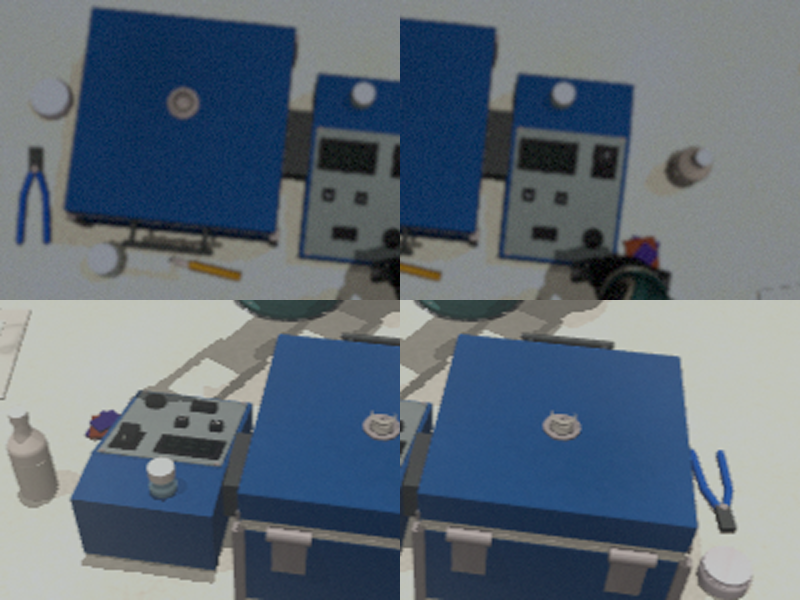

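The final views show the lid shut, every loose item where it started, and the gripper clear of the kiln. I'll hand the job in.

```bash
python3 -c "
from workcell import ticket
print(ticket.finish_job())"
```

```text
the job is handed in; nothing more can be done
None
```

The job is handed in: I shut the lid, switched the rocker on, pressed the program key, then held the start key down for just over 2 s before letting go. The final pictures show the lid shut and the tools and jars where they started; I did not press the arrow keys, and the arm ended clear of the kiln after about 18.5 s.

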